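# Find the tester's loose bolt and hold its lock-nut cap open

## Robot

A 6-joint arm with a two-finger parallel gripper is mounted at the origin on the work surface. World frame = base frame: x ahead of the robot, y to its left, z up, the work surface at z = 0. Lengths are in m, angles in rad, forces in N, time in s.
With the tool pointing down it reaches from about 0.325 to 0.9 m from the base axis. Payload 6.1 kg.
Tool frame: the origin (TCP) lies on the centre line of the jaws, within the pads' length; the fingertips stand 11 mm ahead of it and the grasp point (between the pads) lies 8 mm behind it (ctrl.tcp_to_tips is the distance from the TCP to the fingertips, in m); z points along the fingers, y is the line along which they close (so a half turn about z gives the same grasp; the last joint's range is limited). The gripper opens to 85 mm and grips with 20 to 120 N. Pads are 22 mm wide; open, the fingers measure 114 mm over their backs; the gripper's body (76 mm by 85 mm) begins 54 mm behind the grasp point. The pads swing forward as they close: fully open they stand 13 mm farther back than shut.
Start: joints at [-1.411, 0.22, 1.526, -0, 1.395, -0.126], TCP at [0.176, -0.6, 0.242] pointing down, gripper open.
Joint ranges: [-2.98, 2.98], [-0.91, 2.08], [0.09, 2.57], [-1.24, 4.39], [0.2, 2.65], [-2.68, 2.68]. Speed limits (rad/s): [2.57, 2.57, 3.01, 3.14, 3.14, 3.14].

## Interface

Orientations are given as a unit quaternion [w, x, y, z].
In Python, from rig import sensors, optics, job, trace, ctrl gives the robot as it stands.
- The arm moves only by the tool move_arm, never from a script. Its argument "commands" is a list of rows, each an object of numbers: "x", "y", "z": the shift along the world's x, y, z in cm; "spin": the turn about the world's z in degrees. A call has 1 to 20 rows; each row shifts and turns the commanded pose from where the row before left it; what a row does not reach is not made up. A row lasts 1/10 s, in which the tool goes at most 50 mm and 8.59 degrees, less where a joint would pass 70% of its speed; a pose out of reach is approached as far as the arm can. A call with a gripper value outside its range is refused whole. "claw" is the gripper command: -1 is shut, 1 is fully open, values between are in proportion, set as the call begins (left out, the last holds). The fingers move at their own pace and stop on an object; "force" is the grip in N (left out, the last holds). Time passes only in rows, so rows that do not move let the fingers close. It gives the time, the measured TCP pose, the force, the opening and the grip force at its end, in the units of the state.
- sensors.read_state(): the state, without advancing time (a new reading comes with each control period).
- optics.capture(name): name is "scene" or "top"; returns (picture, depth): 480x640x3 uint8, blue, green, red; 480x640 float32, m along the optical axis (not along the pixel's ray), 0 where there is no reading.
- optics.camera_info(name): a dict with "fx", "fy", "cx", "cy" (pixels), "R" (3x3) and "t" (3): a world point X has camera coordinates R X + t. Camera axes: x right, y down, z forward; pixel columns grow to the right and rows downward; lengths in m; the calibration is good to about 2 mm. A picture is of the moment at which its call begins. camera_info takes no time and is no camera call.
- job.finish_job(): hands the job in; it is judged then, once.
Trained networks look in the newest picture that a camera, given by its name, has taken for a name from the list of things; names that differ only in an ending like _2 or _b are one class to them, and where a whole thing is asked for, a point or a joint stands for the part that bears it (a point fixed in the world has none). Each returns a list of dicts, best first, with "confidence" (0 to 1); they miss things now and then, are a little off and sometimes report something else, mostly with a low value. They report only what shows in the picture. A call takes as long as a camera call.
- trace(camera, target): "mask" (480x640 bool, what is visible of it) and "extent" ([left, top, width, height] in pixels, round what is visible of it).
The state is a dict: "time_s": time; "joint_pos": joint angles; "qd": joint speeds; "joint_torque": joint torques, N m; "eef_pos": TCP position; "eef_rot": TCP orientation; "force": force on the tool from outside, world axes, zero at the start; "wrist_torque": the same for the moment, N m; "width": opening from 0.0 (shut) to 1.0 (fully open); "grasp_force": force on a finger pad.
Only numpy, scipy, OpenCV 4.12 (cv2) and the standard library are available. Lean on these libraries where they do the work, as an engineer would, in place of code of your own. Each camera call takes 0.05 s, during which the arm holds its last target. There are 200 camera calls.

## Task

One of the three bolts on the white tester base has come loose and will sink when pushed, though it looks like the others: tap all three firmly on the head, one after the other from left to right as the robot sees them, pushing the loose one all the way down. Then lift the hinged cap right behind the loose bolt by its tab to 45 degrees or more, and finish holding it there, steady, so that a colleague can get at the lock nut. Leave the other two caps shut and do not push the other things about.

Things in the scene. Friction and masses are not known exactly. Their poses are not given: they have to be found in the camera images.
- base: white instrument base fixed to the bench, 200 mm deep (x) by 370 mm wide (y), flat top 70 mm above the bench; origin at the centre of its underside; its x points from the blue front panel (robot side) to the rear, its y to the left, z up. Three equal stations lie across it at y = +115 (left), 0 (middle) and -115 mm (right), each with a hex-head bolt near the front (x = -65 mm) and, straight behind it, a hinged cap over that bolt's lock nut
- bolt_left_top (a point): centre of the flat top of the left bolt's hex head (steel, 25 mm across, 12 mm thick), 94 mm above the bench at the start; moves with the bolt
- bolt_left (a joint): how far the left bolt has sunk straight down (m), 0 at the start. A tight bolt stops dead (well under 1.5 mm at 20 N); the loose one gives way at about 2 N, sinks 9 mm to its stop and stays down. The three look the same; any of them may be the loose one
- cap_left_tab (a point): centre of the place to take the lifting tab of the left cap: a level bar 12 mm wide (base y), 14 mm high, sticking out 46 mm from the cap's front face towards the bolt; this point is 28 mm in front of that face, 18 mm from the tab's free end, and when shut 95 mm above the bench (the tab's underside is 18 mm above the base's top). The cap is an aluminium shell 52 mm deep, 60 mm wide and 29 mm high, about 150 g
- cap_left_hinge (a point): middle of the left cap's hinge axis (along base y), at the cap's rear foot, 80 mm behind the tab point and 22 mm below it when shut
- cap_left (a joint): opening angle of the left cap (rad): 0 shut, stop at 1.15; the tab swings up and to the rear. Its weight and a light spring (0.05 N m/rad) shut it again whenever it is let go; about 1 N at the tab holds it
- bolt_middle_top (a point): centre of the flat top of the middle bolt's hex head (steel, 25 mm across, 12 mm thick), 94 mm above the bench at the start; moves with the bolt
- bolt_middle (a joint): how far the middle bolt has sunk straight down (m), 0 at the start. A tight bolt stops dead (well under 1.5 mm at 20 N); the loose one gives way at about 2 N, sinks 9 mm to its stop and stays down. The three look the same; any of them may be the loose one
- cap_middle_tab (a point): centre of the place to take the lifting tab of the middle cap: a level bar 12 mm wide (base y), 14 mm high, sticking out 46 mm from the cap's front face towards the bolt; this point is 28 mm in front of that face, 18 mm from the tab's free end, and when shut 95 mm above the bench (the tab's underside is 18 mm above the base's top). The cap is an aluminium shell 52 mm deep, 60 mm wide and 29 mm high, about 150 g
- cap_middle_hinge (a point): middle of the middle cap's hinge axis (along base y), at the cap's rear foot, 80 mm behind the tab point and 22 mm below it when shut
- cap_middle (a joint): opening angle of the middle cap (rad): 0 shut, stop at 1.15; the tab swings up and to the rear. Its weight and a light spring (0.05 N m/rad) shut it again whenever it is let go; about 1 N at the tab holds it
- bolt_right_top (a point): centre of the flat top of the right bolt's hex head (steel, 25 mm across, 12 mm thick), 94 mm above the bench at the start; moves with the bolt
- bolt_right (a joint): how far the right bolt has sunk straight down (m), 0 at the start. A tight bolt stops dead (well under 1.5 mm at 20 N); the loose one gives way at about 2 N, sinks 9 mm to its stop and stays down. The three look the same; any of them may be the loose one
- cap_right_tab (a point): centre of the place to take the lifting tab of the right cap: a level bar 12 mm wide (base y), 14 mm high, sticking out 46 mm from the cap's front face towards the bolt; this point is 28 mm in front of that face, 18 mm from the tab's free end, and when shut 95 mm above the bench (the tab's underside is 18 mm above the base's top). The cap is an aluminium shell 52 mm deep, 60 mm wide and 29 mm high, about 150 g
- cap_right_hinge (a point): middle of the right cap's hinge axis (along base y), at the cap's rear foot, 80 mm behind the tab point and 22 mm below it when shut
- cap_right (a joint): opening angle of the right cap (rad): 0 shut, stop at 1.15; the tab swings up and to the rear. Its weight and a light spring (0.05 N m/rad) shut it again whenever it is let go; about 1 N at the tab holds it
- nut: loose steel hex nut, 26 mm across, 12 mm high, dark hole in its top, lying on the base's top between the left and middle bolts; not to be disturbed; origin under its centre
- weight: brass test weight, 22 mm across, 28 mm high, standing on the base's top between the middle and right bolts; not to be disturbed; origin under its centre
- cup: brass sample cup, 55 mm across, 45 mm high, on the bench left of the base; not to be disturbed; origin under its centre
- jar: glass jar with white lid, 64 mm across, 75 mm high, on the bench right of the base; not to be disturbed; origin under its centre
- tin: aluminium moisture tin, 70 mm across, 35 mm high, on the bench right of the base; not to be disturbed; origin under its centre
- wrench: steel wrench, 160 mm long, lying on the bench left of the base; not to be disturbed
- level: grey spirit level, 100 x 24 x 30 mm, lying on the bench behind the base; not to be disturbed; origin under its centre

How it is judged:
By the outcome, as a careful person would: the job done as asked, in the order asked, and still so for the second after the job is handed in, while the arm keeps its last pose, push and grip.
It also fails if it takes over 48 s, if anything falls off the work surface, if the arm or the gripper's body presses on something with over 40 N, if the wrist force passes 120 N, or if a joint passes its speed limit or range.

## Working session

There is one attempt and no reset: what is moved stays moved. The work goes in short steps, Python scripts to look and compute and a tool call to move; the robot and the scene stay as the last step left them, time stands still between calls to the robot, and variables do not carry over. Pictures are saved under pics/ and viewed, at most 10 in all, crops included, and the job is handed in when it is done.

Besides the shell and the picture viewer there is one more tool, called after "Call:" by a JSON object that holds its "fn" and its "kwargs", one argument or row to a line. move_arm: Moves the arm, as the interface text tells. Its arguments: {"type":"object","properties":{"commands":{"type":"array","items":{"type":"object","properties":{"x":{"type":"number"},"y":{"type":"number"},"z":{"type":"number"},"spin":{"type":"number"}}}},"claw":{"type":"number"},"force":{"type":"number"}},"required":["commands"]}

```bash
mkdir -p pics; cat > h.py <<'E'
import numpy as np, cv2
from rig import sensors, optics, job, trace, ctrl
def cloud(cam,depth):
    i=optics.camera_info(cam); v,u=np.mgrid[:480,:640]
    P=np.stack([(u-i['cx'])/i['fx']*depth,(v-i['cy'])/i['fy']*depth,depth],-1)
    return (P-np.array(i['t']))@np.array(i['R'])
E
python3 - <<'E'
from h import *
out=[]
for c in ("scene","top"):
    im,d=optics.capture(c); cv2.imwrite(f"pics/{c}0.png",im); W=cloud(c,d)
    for n in ["base","bolt_left","cap_left_tab","nut","weight"]:
        for r in trace(c,n)[:4]:
            m=r["mask"]&(d>0)
            if m.sum()==0: continue
            p=W[m]; z=np.percentile(p[:,2],95); q=p[p[:,2]>z-.004]
            print(c,n,round(r["confidence"],2),r["extent"],"med",np.median(p,0).round(4),"top",q.mean(0).round(4),q.min(0).round(3),q.max(0).round(3))
s=sensors.read_state();print(s["time_s"],s["eef_pos"],s["eef_rot"],s["force"],s["width"])
E
```

```text
scene base 0.76 [239.6, 183.8, 213.8, 116.0] med [0.6118 0.0916 0.0699] top [0.5946 0.098  0.1021] [ 0.507 -0.046  0.098] [0.654 0.248 0.106]
scene bolt_left 0.55 [385.2, 181.2, 13.3, 21.8] med [0.4725 0.1926 0.0898] top [0.4676 0.193  0.0941] [0.454 0.181 0.092] [0.481 0.204 0.098]
scene cap_left_tab 0.62 [387.7, 197.0, 37.8, 47.3] med [0.5802 0.2093 0.1015] top [0.572  0.2129 0.1023] [0.507 0.182 0.1  ] [0.609 0.247 0.106]
scene weight 0.71 [270.1, 194.5, 15.5, 14.9] med [ 0.5157 -0.0327  0.0919] top [ 0.5114 -0.0323  0.0937] [ 0.497 -0.043  0.092] [ 0.523 -0.021  0.098]
scene weight 0.66 [299.0, 191.1, 12.9, 15.2] med [0.4989 0.0225 0.0871] top [0.494  0.0227 0.0978] [0.486 0.016 0.095] [0.502 0.028 0.101]
top base 0.73 [298.3, 286.8, 14.7, 15.5] med [0.4847 0.08   0.0932] top [0.4844 0.081  0.0941] [0.474 0.069 0.092] [0.495 0.09  0.098]
top base 0.62 [191.7, 190.5, 217.6, 138.7] med [0.5463 0.0922 0.07  ] top [0.5874 0.1012 0.1014] [ 0.46  -0.045  0.098] [0.647 0.247 0.107]
top cap_left_tab 0.77 [209.9, 223.9, 44.1, 56.9] med [0.5682 0.2089 0.1013] top [0.5669 0.2123 0.1023] [0.
[... 477 characters left out ...]
5 [277.4, 213.1, 34.7, 58.7] med [0.5894 0.0974 0.101 ] top [0.5878 0.1005 0.1019] [0.524 0.068 0.1  ] [0.625 0.134 0.106]
top nut 0.24 [149.6, 314.1, 31.8, 29.6] med [0.4106 0.3424 0.0115] top [0.4132 0.3368 0.0443] [0.386 0.308 0.041] [0.439 0.362 0.049]
top weight 0.66 [338.8, 205.4, 40.0, 56.5] med [ 0.6126 -0.0137  0.1012] top [ 0.6103 -0.0121  0.1019] [ 0.547 -0.043  0.1  ] [0.646 0.023 0.106]
top weight 0.54 [336.5, 286.2, 10.2, 10.5] med [0.4899 0.0224 0.0953] top [0.4892 0.0216 0.0978] [0.481 0.015 0.096] [0.495 0.029 0.101]
0.6 [ 0.17619364 -0.59964324  0.24232353] [1.25307056e-05 9.89808173e-01 1.42407094e-01 5.36825860e-06] [-0.32508294 -0.28544679  0.0856136 ] 0.9989208670402376
```

```bash
python3 - <<'E'
from h import *
im,d=optics.capture("top"); W=cloud("top",d)
cv2.imwrite("pics/top1.png",cv2.resize(im[170:360,130:430],(800,507)))
from scipy.optimize import least_squares
g=(W[...,0]>.4)&(W[...,0]<.72)&(W[...,1]>-.12)&(W[...,1]<.3)
# bolts by components at 92..97mm, caps at 99..107
for lo,hi,nm in((.091,.0975,"bolt"),(.098,.108,"cap/tab"),(.076,.087,"low")):
    m=(g&(W[...,2]>lo)&(W[...,2]<hi)&(d>0)).astype(np.uint8)
    n,l,s,c=cv2.connectedComponentsWithStats(m,connectivity=4)
    for k in range(1,n):
        if s[k,4]>40:
            p=W[l==k];r=cv2.minAreaRect(p[:,:2].astype(np.float32)*1000)
            print(nm,s[k],p.mean(0).round(4),np.round(r[0],1),np.round(r[1],1),round(r[2],1))
m=g&(abs(W[...,2]-.07)<.004)
print(cv2.minAreaRect(W[m][:,:2].astype(np.float32)*1000))
E
```

```text
bolt [363 276  14  14 118] [ 0.506  -0.0324  0.0937] [506.4 -32.4] [23.2 21.2] 10.7
bolt [298 287  14  14 119] [0.4842 0.0803 0.0933] [484.9  79.9] [21.2 22.5] 40.2
bolt [234 298  12  13 123] [0.4625 0.1931 0.0938] [462.6 193.1] [20.9 19.8] 1.8
cap/tab [ 340  202   39   58 1145] [ 0.6092 -0.0125  0.1014] [594.5 -15.5] [97.9 60. ] 11.1
cap/tab [ 276  213   38   58 1150] [0.588  0.1002 0.1015] [572.6  97.5] [98.  59.9] 10.7
cap/tab [ 211  223   38   59 1183] [0.5663 0.2131 0.1015] [551.1 210.3] [98.  60.1] 10.8
low [265 294  15  14 141] [0.47   0.1379 0.082 ] [470.  137.8] [23.7 21.2] 47.7
((552.4609985351562, 69.976806640625), (199.89697265625, 416.4129943847656), 10.869986534118652)
```

View pics/top1.png

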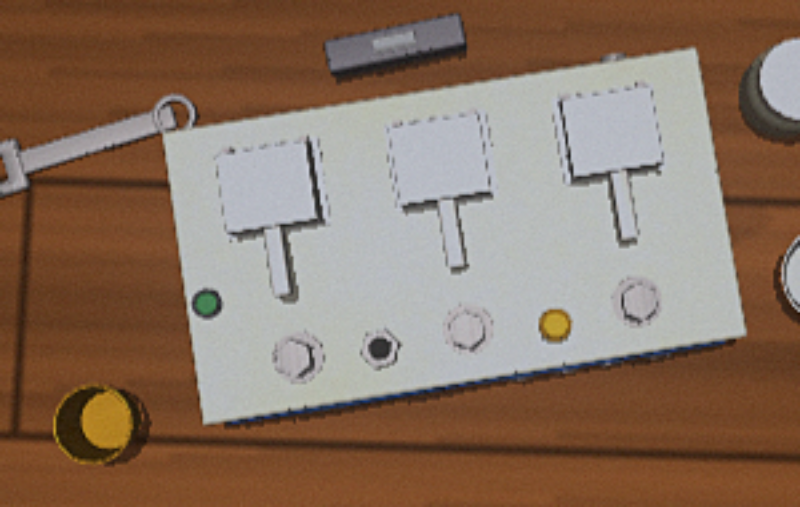

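View pics/scene0.png

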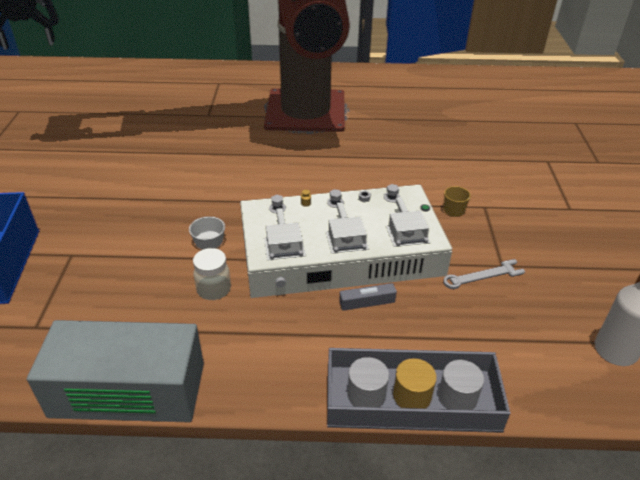

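Call:
{"fn": "move_arm", "kwargs": {
  "commands": [
    {"x":1.45,"y":4,"spin":-0.5},
    {"x":1.45,"y":4,"spin":-0.5},
    {"x":1.45,"y":4,"spin":-0.5},
    {"x":1.45,"y":4,"spin":-0.5},
    {"x":1.45,"y":4,"spin":-0.5},
    {"x":1.45,"y":4,"spin":-0.5},
    {"x":1.45,"y":4,"spin":-0.5},
    {"x":1.45,"y":4,"spin":-0.5},
    {"x":1.45,"y":4,"spin":-0.5},
    {"x":1.45,"y":4,"spin":-0.5},
    {"x":1.45,"y":4,"spin":-0.5},
    {"x":1.45,"y":4},
    {"x":1.45,"y":4},
    {"x":1.45,"y":4},
    {"x":1.45,"y":4},
    {"x":1.45,"y":4},
    {"x":1.45,"y":4},
    {"x":1.45,"y":4},
    {"x":1.45,"y":4},
    {"x":1.45,"y":3.3}
  ],
  "claw": -1,
  "force": 20
}}

```text
$.commands[0]: bad value
```

Call:
{"fn": "move_arm", "kwargs": {
  "commands": [
    {"x":1.4,"y":4.0,"z":0.0,"spin":-0.5}
  ],
  "claw": -1,
  "force": 20
}}

```text
time_s: 0.75
eef_pos: [0.1887, -0.5619, 0.2413]
eef_rot: [0.0, 0.991, 0.137, -0.0]
force: [1.1, 0.9, 0.6]
width: 0.857
grasp_force: 0.0
```

Call:
{"fn": "move_arm", "kwargs": {
  "commands": [
    {"x":1.5,"y":4.0,"z":0.0,"spin":-0.5},
    {"x":1.5,"y":4.0,"z":0.0,"spin":-0.5},
    {"x":1.5,"y":4.0,"z":0.0,"spin":-0.5},
    {"x":1.5,"y":4.0,"z":0.0,"spin":-0.5},
    {"x":1.5,"y":4.0,"z":0.0,"spin":-0.5},
    {"x":1.5,"y":4.0,"z":0.0,"spin":-0.5},
    {"x":1.5,"y":4.0,"z":0.0,"spin":-0.5},
    {"x":1.5,"y":4.0,"z":0.0,"spin":-0.5},
    {"x":1.5,"y":4.0,"z":0.0,"spin":-0.5},
    {"x":1.5,"y":4.0,"z":0.0,"spin":-0.5},
    {"x":1.5,"y":4.0,"z":0.0,"spin":0.0},
    {"x":1.5,"y":4.0,"z":0.0,"spin":0.0},
    {"x":1.5,"y":4.0,"z":0.0,"spin":0.0},
    {"x":1.5,"y":4.0,"z":0.0,"spin":0.0},
    {"x":1.5,"y":4.0,"z":0.0,"spin":0.0},
    {"x":1.5,"y":4.0,"z":0.0,"spin":0.0},
    {"x":1.5,"y":4.0,"z":0.0,"spin":0.0},
    {"x":1.5,"y":4.0,"z":0.0,"spin":0.0},
    {"x":0.6,"y":3.3,"z":0.0,"spin":0.0},
    {"x":0.0,"y":0.0,"z":0.0,"spin":0.0}
  ]
}}

```text
time_s: 2.75
eef_pos: [0.4664, 0.1968, 0.2423]
eef_rot: [-0.001, 0.995, 0.097, 0.0]
force: [0.4, 0.0, 0.5]
width: 0.001
grasp_force: 0.0
```

Call:
{"fn": "move_arm", "kwargs": {
  "commands": [
    {"x":0.0,"y":0.0,"z":-4.0,"spin":0.0},
    {"x":0.0,"y":0.0,"z":-4.0,"spin":0.0},
    {"x":0.0,"y":0.0,"z":-3.0,"spin":0.0},
    {"x":0.0,"y":0.0,"z":-1.5,"spin":0.0},
    {"x":0.0,"y":0.0,"z":-0.5,"spin":0.0},
    {"x":0.0,"y":0.0,"z":0.0,"spin":0.0},
    {"x":0.0,"y":0.0,"z":0.0,"spin":0.0}
  ]
}}

```text
time_s: 3.45
eef_pos: [0.4671, 0.1933, 0.1136]
eef_rot: [-0.0, 0.996, 0.095, 0.001]
force: [-0.2, 0.4, 0.6]
width: 0.0
grasp_force: 0.0
```

```bash
python3 - <<'E'
from h import *
print(sensors.read_state()["eef_pos"])
im,d=optics.capture("scene"); cv2.imwrite("pics/s2.png",cv2.resize(im[110:310,220:480],(780,600)))
E
```

```text
[0.46713705 0.19327371 0.11361817]
```

View pics/s2.png

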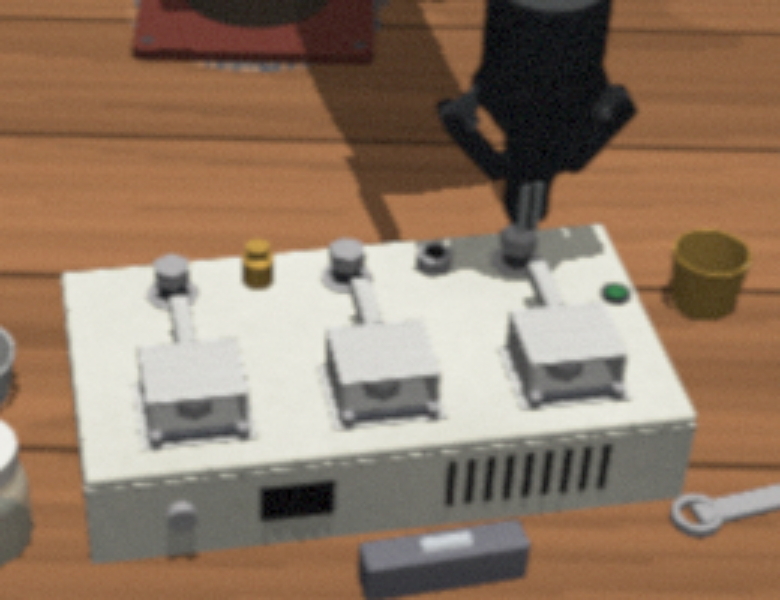

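Call:
{"fn": "move_arm", "kwargs": {
  "commands": [
    {"x":0.0,"y":0.0,"z":-0.4,"spin":0.0},
    {"x":0.0,"y":0.0,"z":-0.4,"spin":0.0},
    {"x":0.0,"y":0.0,"z":-0.2,"spin":0.0},
    {"x":0.0,"y":0.0,"z":0.0,"spin":0.0}
  ]
}}

```text
time_s: 3.9
eef_pos: [0.467, 0.1935, 0.1046]
eef_rot: [0.0, 0.995, 0.095, 0.001]
force: [-6.6, -2.5, 15.6]
width: 0.005
grasp_force: 8.2
```

Call:
{"fn": "move_arm", "kwargs": {
  "commands": [
    {"x":0.0,"y":0.0,"z":1.5,"spin":0.0},
    {"x":0.0,"y":0.0,"z":1.0,"spin":0.0},
    {"x":0.5,"y":-3.3,"z":0.0,"spin":0.0},
    {"x":0.5,"y":-4.0,"z":0.0,"spin":0.0},
    {"x":0.9,"y":-4.0,"z":0.0,"spin":0.0},
    {"x":0.0,"y":0.0,"z":0.0,"spin":0.0},
    {"x":0.0,"y":0.0,"z":0.0,"spin":0.0},
    {"x":0.0,"y":0.0,"z":-1.2,"spin":0.0},
    {"x":0.0,"y":0.0,"z":-0.5,"spin":0.0},
    {"x":0.0,"y":0.0,"z":-0.4,"spin":0.0},
    {"x":0.0,"y":0.0,"z":-0.4,"spin":0.0},
    {"x":0.0,"y":0.0,"z":0.0,"spin":0.0},
    {"x":0.0,"y":0.0,"z":0.0,"spin":0.0}
  ]
}}

```text
time_s: 5.2
eef_pos: [0.4852, 0.0806, 0.1022]
eef_rot: [0.0, 0.995, 0.095, 0.0]
force: [-0.4, 0.1, 0.4]
width: -0.004
grasp_force: 0.0
```

Call:
{"fn": "move_arm", "kwargs": {
  "commands": [
    {"x":0.0,"y":0.0,"z":-0.3,"spin":0.0},
    {"x":0.0,"y":0.0,"z":-0.3,"spin":0.0},
    {"x":0.0,"y":0.0,"z":-0.1,"spin":0.0},
    {"x":0.0,"y":0.0,"z":0.0,"spin":0.0}
  ]
}}

```text
time_s: 5.6
eef_pos: [0.4857, 0.0804, 0.096]
eef_rot: [-0.0, 0.996, 0.095, 0.0]
force: [-1.2, 0.2, 5.4]
width: -0.001
grasp_force: 2.8
```

Call:
{"fn": "move_arm", "kwargs": {
  "commands": [
    {"x":0.0,"y":0.0,"z":-0.1,"spin":0.0},
    {"x":0.0,"y":0.0,"z":-0.1,"spin":0.0},
    {"x":0.0,"y":0.0,"z":0.0,"spin":0.0}
  ]
}}

```text
time_s: 5.9
eef_pos: [0.4858, 0.0804, 0.0959]
eef_rot: [0.0, 0.995, 0.095, 0.0]
force: [-8.8, 0.2, 21.2]
width: -0.004
grasp_force: 10.6
```

Call:
{"fn": "move_arm", "kwargs": {
  "commands": [
    {"x":0.0,"y":0.0,"z":2.0,"spin":0.0},
    {"x":0.0,"y":0.0,"z":2.5,"spin":0.0},
    {"x":0.0,"y":0.0,"z":0.0,"spin":0.0},
    {"x":0.7,"y":-3.3,"z":0.0,"spin":0.0},
    {"x":0.7,"y":-4.0,"z":0.0,"spin":0.0},
    {"x":0.7,"y":-4.0,"z":0.0,"spin":0.0},
    {"x":0.0,"y":0.0,"z":0.0,"spin":0.0},
    {"x":0.0,"y":0.0,"z":0.0,"spin":0.0},
    {"x":0.0,"y":0.0,"z":-2.0,"spin":0.0},
    {"x":0.0,"y":0.0,"z":-0.5,"spin":0.0},
    {"x":0.0,"y":0.0,"z":-0.4,"spin":0.0},
    {"x":0.0,"y":0.0,"z":-0.4,"spin":0.0},
    {"x":0.0,"y":0.0,"z":-0.3,"spin":0.0},
    {"x":0.0,"y":0.0,"z":0.0,"spin":0.0}
  ]
}}

```text
time_s: 7.3
eef_pos: [0.5063, -0.032, 0.1046]
eef_rot: [-0.0, 0.995, 0.095, -0.0]
force: [-9.2, 3.3, 17.3]
width: 0.0
grasp_force: 8.4
```

Call:
{"fn": "move_arm", "kwargs": {
  "commands": [
    {"x":0.0,"y":0.0,"z":2.0,"spin":0.0},
    {"x":0.0,"y":0.0,"z":3.0,"spin":0.0},
    {"x":0.0,"y":0.0,"z":3.0,"spin":0.0},
    {"x":0.9,"y":3.2,"z":0.0,"spin":0.0},
    {"x":0.9,"y":3.2,"z":0.0,"spin":0.0},
    {"x":0.9,"y":3.0,"z":0.0,"spin":0.0},
    {"x":0.8,"y":3.0,"z":0.0,"spin":0.0},
    {"x":0.0,"y":0.0,"z":0.0,"spin":0.0},
    {"x":0.0,"y":0.0,"z":0.0,"spin":0.0}
  ],
  "claw": 0
}}

```text
time_s: 8.2
eef_pos: [0.5411, 0.092, 0.1824]
eef_rot: [0.0, 0.995, 0.096, 0.0]
force: [-0.7, -0.5, -0.7]
width: 0.499
grasp_force: 0.0
```

```bash
python3 - <<'E'
from h import *
s=sensors.read_state();print(s["time_s"],s["eef_pos"],s["width"])
im,d=optics.capture("scene"); cv2.imwrite("pics/s3.png",cv2.resize(im[110:310,220:480],(780,600)))
W=cloud("scene",d)
for n,c in(("L",(.4655,.193)),("M",(.4855,.0804)),("R",(.507,-.032))):
    m=(np.hypot(W[...,0]-c[0],W[...,1]-c[1])<.009)&(d>0); print(n,np.percentile(W[m][:,2],[50,75,90]).round(4))
E
```

```text
8.2 [0.54114387 0.09200413 0.18241097] 0.4987155029741771
L [0.0934 0.0945 0.0954]
M [0.0851 0.0859 0.0869]
R [0.0934 0.0949 0.0954]
```

View pics/s3.png

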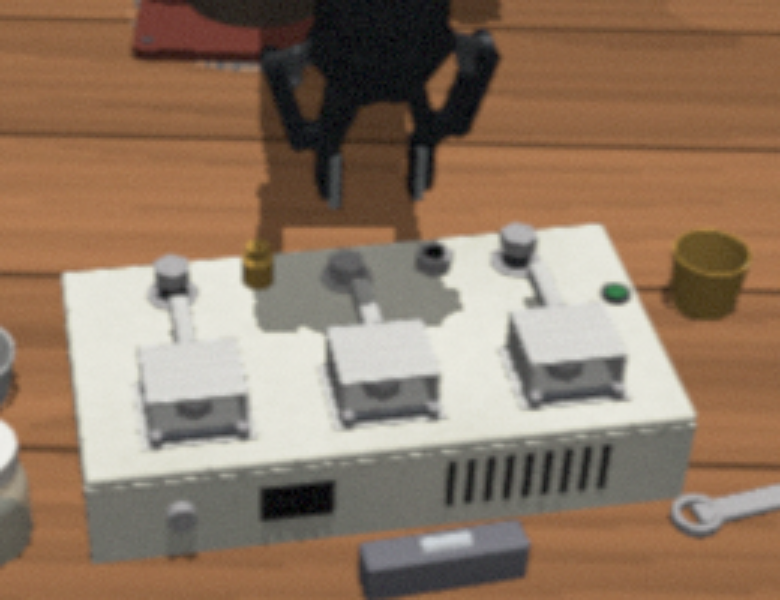

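Call:
{"fn": "move_arm", "kwargs": {
  "commands": [
    {"x":0.0,"y":0.0,"z":-4.0,"spin":0.0},
    {"x":0.0,"y":0.0,"z":-3.0,"spin":0.0},
    {"x":0.0,"y":0.0,"z":-2.0,"spin":0.0},
    {"x":0.0,"y":0.0,"z":-0.5,"spin":0.0},
    {"x":0.0,"y":0.0,"z":0.0,"spin":0.0},
    {"x":0.0,"y":0.0,"z":0.0,"spin":0.0}
  ]
}}

```text
time_s: 8.85
eef_pos: [0.5422, 0.0908, 0.0887]
eef_rot: [0.0, 0.996, 0.094, 0.001]
force: [0.4, -0.8, -0.3]
width: 0.495
grasp_force: 0.0
```

Call:
{"fn": "move_arm", "kwargs": {
  "commands": [
    {"x":0.0,"y":0.0,"z":0.0,"spin":0.0},
    {"x":0.0,"y":0.0,"z":0.0,"spin":0.0},
    {"x":0.0,"y":0.0,"z":0.0,"spin":0.0},
    {"x":0.0,"y":0.0,"z":0.0,"spin":0.0},
    {"x":0.0,"y":0.0,"z":0.0,"spin":0.0}
  ],
  "claw": -1,
  "force": 20
}}

```text
time_s: 9.35
eef_pos: [0.5425, 0.0896, 0.0888]
eef_rot: [0.002, 0.995, 0.095, 0.001]
force: [1.2, -7.9, 3.1]
width: 0.13
grasp_force: 27.2
```

Call:
{"fn": "move_arm", "kwargs": {
  "commands": [
    {"x":0.0,"y":-0.1,"z":0.0,"spin":0.0},
    {"x":0.11,"y":0.02,"z":0.35,"spin":0.0},
    {"x":0.11,"y":0.02,"z":0.34,"spin":0.0},
    {"x":0.14,"y":0.02,"z":0.34,"spin":0.0},
    {"x":0.14,"y":0.03,"z":0.33,"spin":0.0},
    {"x":0.16,"y":0.03,"z":0.32,"spin":0.0},
    {"x":0.17,"y":0.03,"z":0.32,"spin":0.0},
    {"x":0.19,"y":0.04,"z":0.31,"spin":0.0},
    {"x":0.19,"y":0.04,"z":0.3,"spin":0.0},
    {"x":0.0,"y":0.0,"z":0.0,"spin":0.0}
  ]
}}

```text
time_s: 10.35
eef_pos: [0.5528, 0.0916, 0.113]
eef_rot: [0.001, 0.995, 0.095, -0.001]
force: [-0.9, -6.5, -3.1]
width: 0.135
grasp_force: 25.9
```

Call:
{"fn": "move_arm", "kwargs": {
  "commands": [
    {"x":0.22,"y":0.0,"z":0.29,"spin":0.0},
    {"x":0.22,"y":0.0,"z":0.28,"spin":0.0},
    {"x":0.24,"y":0.04,"z":0.27,"spin":0.0},
    {"x":0.24,"y":0.05,"z":0.26,"spin":0.0},
    {"x":0.26,"y":0.05,"z":0.25,"spin":0.0},
    {"x":0.27,"y":0.05,"z":0.24,"spin":0.0},
    {"x":0.28,"y":0.05,"z":0.22,"spin":0.0},
    {"x":0.29,"y":0.06,"z":0.21,"spin":0.0},
    {"x":0.3,"y":0.06,"z":0.2,"spin":0.0},
    {"x":0.3,"y":0.06,"z":0.19,"spin":0.0},
    {"x":0.31,"y":0.06,"z":0.17,"spin":0.0},
    {"x":0.32,"y":0.06,"z":0.16,"spin":0.0},
    {"x":0.33,"y":0.06,"z":0.14,"spin":0.0},
    {"x":0.34,"y":0.07,"z":0.13,"spin":0.0},
    {"x":0.0,"y":0.0,"z":0.0,"spin":0.0},
    {"x":0.0,"y":0.0,"z":0.0,"spin":0.0},
    {"x":0.0,"y":0.0,"z":0.0,"spin":0.0}
  ]
}}

```text
time_s: 12.05
eef_pos: [0.5924, 0.0991, 0.144]
eef_rot: [0.0, 0.995, 0.095, -0.0]
force: [-3.4, -5.6, -0.2]
width: 0.132
grasp_force: 27.3
```

```bash
python3 - <<'E'
from h import *
s=sensors.read_state();print(s["time_s"],s["eef_pos"],s["width"])
im,d=optics.capture("scene"); cv2.imwrite("pics/s4.png",cv2.resize(im[110:310,220:480],(780,600)))
W=cloud("scene",d); ex=np.array([.982,.1886]);ey=np.array([-.1886,.982])
h=np.array([.5422,.0917])+.08*ex
R=W[...,:2]-h; a=R@ex;b=R@ey;z=W[...,2]
# cap back/top surface: profile over z by a
m=(d>0)&(abs(b)<.027)&(a>-.07)&(a<.05)&(z>.08)&(z<.14)
for lo in np.arange(.08,.14,.005):
    k=m&(z>=lo)&(z<lo+.005)&(abs(b)>.008)
    if k.sum()>3: print(lo.round(3),k.sum(),np.percentile(a[k],[10,50,90]).round(4))
E
```

```text
12.05 [0.59235164 0.09911372 0.14397241] 0.13243632931234026
0.09 49 [0.0209 0.0236 0.0256]
0.095 86 [0.0172 0.0203 0.024 ]
0.1 73 [0.0123 0.016  0.0201]
0.105 84 [0.0087 0.0124 0.0161]
0.11 80 [0.0045 0.0078 0.0108]
0.115 76 [0.0006 0.0039 0.0066]
0.12 79 [-0.0037 -0.0003  0.0024]
0.125 80 [-0.0084 -0.0044 -0.0008]
0.13 29 [-0.0111 -0.0067 -0.0037]
0.135 11 [-0.0202 -0.0181 -0.0151]
```

View pics/s4.png

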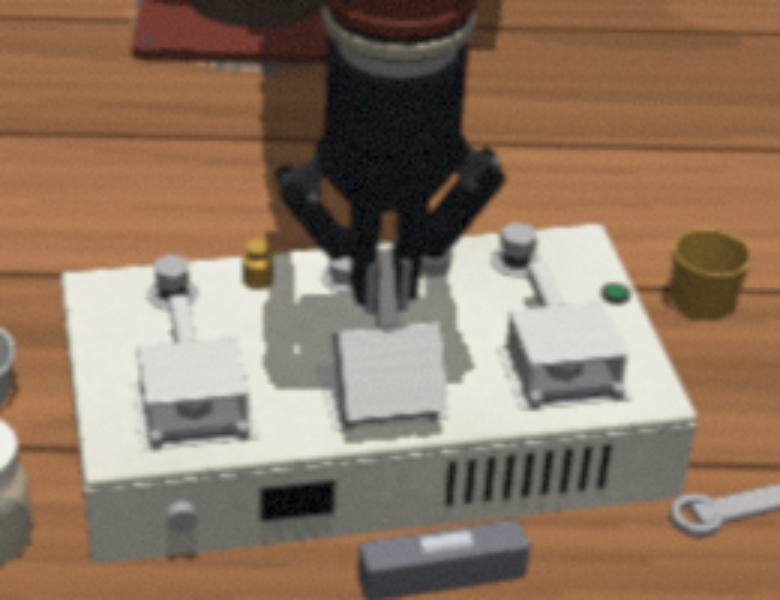

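Call:
{"fn": "move_arm", "kwargs": {
  "commands": [
    {"x":0.2,"y":0.04,"z":0.07,"spin":0.0},
    {"x":0.0,"y":0.0,"z":0.0,"spin":0.0},
    {"x":0.0,"y":0.0,"z":0.0,"spin":0.0},
    {"x":0.0,"y":0.0,"z":0.0,"spin":0.0},
    {"x":0.0,"y":0.0,"z":0.0,"spin":0.0},
    {"x":0.0,"y":0.0,"z":0.0,"spin":0.0}
  ]
}}

```text
time_s: 12.7
eef_pos: [0.594, 0.0994, 0.1446]
eef_rot: [0.0, 0.995, 0.095, -0.001]
force: [-3.0, -5.7, 0.1]
width: 0.137
grasp_force: 27.4
```

```bash
python3 - <<'E'
from h import *
s=sensors.read_state();print(s["time_s"],s["eef_pos"],s["force"],s["width"],s["grasp_force"])
print(job.finish_job())
E
```

```text
12.7 [0.59402862 0.09944196 0.14458584] [-2.98525423 -5.72010894  0.09790419] 0.13667036282342207 27.412076890468597
the job is handed in; nothing more can be done
None
```

I tapped all three bolts left to right; the middle one was loose and is pushed down its full 9 mm, and its cap is held open at about 52 degrees (45 needed), with the other two caps shut and nothing else seen to move; the job was handed in at 12.7 s.

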